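# Build up a guide roller on its welding fixture for tacking

### The job

Build up the guide roller on the welding fixture, ready for tacking: first the copper chill ring over the post and down on the seat, on it the dark steel disc that lies step up, then the pipe standing over that step, then the bright disc with three holes, its step down inside the pipe, and last the brass hold-down weight, centred on top. Lower every part onto the one below instead of letting it drop, so that each sits flat and fully home. Leave the round bar, the V-block and the square tube where they are.

Things in the scene. Friction and masses are not known exactly. Their poses are not given: they have to be found in the camera images.
- mandrel: Fixed welding fixture: dark square base plate 130x130x10 with low screw heads near its corners, bright round seat 48 across on it (seat face 16 above the bench), and in the middle a short upright steel locating post 22 thick whose upper 14 tapers to a bullet nose, tip 64 above the bench. Origin: centre of the plate's underside, on the post's axis; z up. Sizes in mm.
- chill_ring: Flat copper ring, 58 across, 16 thick, central bore 25.5 right through. Loose, lying flat. Origin: centre of its underside; z up along its axis. Sizes in mm.
- lower_disc: Dark steel roller end disc, 62 across, 15 thick, with a bright turned step (33 across, 8 high, tapering to 29 at its end) standing up in the middle of its upper face; bore 25.5 through both. Loose, lying step up. Total height 23. Origin: centre of its underside; z up along its axis. Sizes in mm.
- upper_disc: Bright steel roller end disc seen from its plain face with three dark holes; 62 across, 15 thick, the same step (33 across, 8 long, tapering to 29) underneath; bore 25.5 through both. Loose, lying on its step, so the 62 rim is 8 to 23 above the bench. Origin: centre of the step's end face (its lowest face); z up along its axis. Sizes in mm.
- tube: Short grey steel pipe standing on end, 48 across, 55 tall, open right through (clear bore 37): the roller's tube. It fits loosely over the discs' steps. Loose, about 0.3 kg. Origin: centre of its lower end; z up along its axis. Sizes in mm.
- weight: Brass hold-down weight: plain flat-bottomed cylinder 60 across and 46 tall with a dark round steel grip knob on top (32 across, 30 tall, so 76 in all). Loose, 0.6 to 0.9 kg. Origin: centre of its underside; z up along its axis. Sizes in mm.
- bar_offcut: Bystander: solid grey round bar offcut standing on end, 28 across, 78 tall, no bore. Loose. Origin: centre of its underside; z up. Sizes in mm.
- v_block: Bystander: grey V-block, 60x44x36 tall, V groove on top along its x axis. Loose. Origin: centre of its underside; z up. Sizes in mm.
- square_tube: Bystander: dark square steel tube offcut lying on its side, 72 long (x) and 40x40. Loose. Origin: centre of its underside; z up. Sizes in mm.

How it is judged:
At the end, for the whole second after the job is handed in: From the seat up: copper ring, step-up disc (both within 5 mm of the post's axis), pipe over the step (7 mm), three-hole disc, step in the pipe (9 mm), weight (14 mm); each within 4 mm of its fully home height and 3.4 degrees of upright, released and at rest (horizontal distance between each of chill_ring, lower_disc and mandrel below 0.005 m and z of chill_ring in the frame of mandrel between 0.012 and 0.02 m and angle between each of chill_ring, lower_disc, tube, upper_disc, weight's own z axis and vertical below 0.06 rad and linear speed of each of chill_ring, lower_disc, tube, upper_disc, weight below 0.02 m/s and z of lower_disc in the frame of mandrel between 0.028 and 0.036 m and horizontal distance between tube and mandrel below 0.007 m and z of tube in the frame of mandrel between 0.043 and 0.051 m and horizontal distance between upper_disc and mandrel below 0.009 m and z of upper_disc in the frame of mandrel between 0.09 and 0.098 m and horizontal distance between weight and mandrel below 0.014 m and z of weight in the frame of mandrel between 0.113 and 0.121 m); the robot touches nothing.
It fails at once if a part is let drop onto the fixture (faster than 0.6 m/s over its place there) ((horizontal distance between chill_ring and mandrel below 0.015 m and z of chill_ring in the frame of mandrel below 0.056 m and linear speed of chill_ring above 0.6 m/s) or (horizontal distance between lower_disc and mandrel below 0.015 m and z of lower_disc in the frame of mandrel below 0.072 m and linear speed of lower_disc above 0.6 m/s) or (horizontal distance between tube and mandrel below 0.015 m and z of tube in the frame of mandrel below 0.087 m and linear speed of tube above 0.6 m/s) or (horizontal distance between upper_disc and mandrel below 0.015 m and z of upper_disc in the frame of mandrel below 0.134 m and linear speed of upper_disc above 0.6 m/s) or (horizontal distance between weight and mandrel below 0.015 m and z of weight in the frame of mandrel below 0.157 m and linear speed of weight above 0.6 m/s)).
It fails at once if the round bar offcut is moved by more than 25 mm (distance of bar_offcut from where it was at the start of the episode above 0.025 m).
It fails at once if the V-block is moved by more than 25 mm (distance of v_block from where it was at the start of the episode above 0.025 m).
It fails at once if the square tube offcut is moved by more than 25 mm (distance of square_tube from where it was at the start of the episode above 0.025 m).
It also fails if it takes over 115 s, if anything falls off the work surface, if the arm or the gripper's body presses on something with over 40 N, if the wrist force passes 120 N, or if a joint passes its speed limit or range.

### The arm

A 6-joint arm with a two-finger parallel gripper is mounted at the origin on a cart in front of the work surface, level with it; the furniture and walls round the work are solid. World frame = base frame: x ahead of the robot, y to its left, z up, the work surface at z = 0. Lengths are in m, angles in rad, forces in N, time in s.
With the tool pointing down it reaches from about 0.375 to 0.9 m from the base axis. Payload 3.1 kg.
Tool frame: the origin (TCP) lies on the centre line of the jaws, within the pads' length; the fingertips stand 25 mm ahead of it and the grasp point (between the pads) lies 6 mm ahead of it; z points along the fingers, y is the line along which they close (so a half turn about z gives the same grasp; the last joint's range is limited). The gripper opens to 87 mm and grips with 3 to 60 N. Pads are 19 mm wide; open, the fingers measure 117 mm over their backs; the gripper's body (75 mm by 190 mm) begins 51 mm behind the grasp point.
Start: joints at [-1.3, 0.527, 1.433, -0, 1.181, -0.178], TCP at [0.272, -0.563, 0.248] pointing down, gripper open.
Joint ranges: [-3.08, 3.08], [-0.75, 2.2], [0.22, 2.44], [-1.43, 4.57], [0, 2.65], [-2.85, 2.85]. Speed limits (rad/s): [2.79, 2.79, 3.14, 3.14, 3.14, 3.14].

### API

Orientations are given as a rotation vector (axis times angle).
In Python, from cell import bot, eyes, job gives the robot as it stands.
- The arm moves only by the shell command python3 -m creep 'ROWS' [OPENING] [FORCE]. ROWS is rows parted by semicolons, their numbers by spaces, 1 to 10 of them, each of 4 numbers: dx, dy, dz in m, then a turn about the tool's z in rad; each row shifts and turns the commanded pose from where the row before left it, along the tool's axes as they then stand; what a row does not reach is not made up. A row lasts 1/10 s, in which the tool goes at most 0.05 m and 0.15 rad, less where a joint would pass 70% of its speed; a pose out of reach is approached as far as the arm can. OPENING is the finger opening in m, set as the command begins (- or left out keeps the last). The fingers move at their own pace and stop on an object; FORCE is the grip in N (left out, the last holds). Time passes only in rows, so rows that do not move let the fingers close. It prints the time, the measured TCP pose, the force, the opening and the grip force at its end.
- bot.observe(): the state, without advancing time (a new reading comes with each control period).
- eyes.snapshot(name): name is "side" or "top"; returns a dict with "img" (420x560x3 uint8, red, green, blue), "fx", "fy", "cx", "cy" (pixels), "D" ([k1, k2, p1, p2, k3] as OpenCV has them; the pictures are not rectified), "view" (4x4, takes a point from world to camera coordinates). Camera axes: x right, y down, z forward; pixel columns grow to the right and rows downward; lengths in m; the calibration is good to about 2 mm. A picture is of the moment at which its call begins. There is no depth.
- job.close_job(): hands the job in; it is judged then, once.
The state is a dict: "time_s": time; "joint_pos": joint angles; "joint_vel": joint speeds; "joint_torque": joint torques, N m; "tool_pos": TCP position; "ee_rot": TCP orientation; "force": force on the tool from outside, world axes, zero at the start; "moment": the same for the moment, N m; "grip_width": finger opening in m; "grip_force": force on a finger pad.
Only numpy, scipy, OpenCV 4.12 (cv2) and the standard library are available. Lean on these libraries where they do the work, as an engineer would, in place of code of your own. Each camera call takes 0.05 s, during which the arm holds its last target. There are 200 camera calls.

## Working session

There is one attempt and no reset: what is moved stays moved. The work goes in short steps, Python scripts to look and compute and a shell command to move; the robot and the scene stay as the last step left them, time stands still between calls to the robot, and variables do not carry over. Pictures are saved under pics/ and viewed, at most 14 in all, crops included, and the job is handed in when it is done.

```bash
mkdir -p pics; ls; python3 - <<'E'
from cell import bot,eyes,job
import cv2,numpy as np
for n in("top","side"):
    s=eyes.snapshot(n); cv2.imwrite(f"pics/{n}0.png",s["img"][:,:,::-1])
    print(n,{k:np.round(s[k],4).tolist() for k in s if k!="img"})
print(bot.observe())
E
```

```text
pics
top {'fx': 394.2066, 'fy': 394.2066, 'cx': 274.1202, 'cy': 206.267, 'D': [-0.0974, 0.0, 0.0, 0.0, 0.0], 'view': [[0.0186, -0.9998, -0.0072, -0.0132], [-0.9983, -0.0182, -0.0553, 0.619], [0.0552, 0.0082, -0.9984, 1.0578], [0.0, 0.0, 0.0, 1.0]]}
side {'fx': 528.7585, 'fy': 528.7585, 'cx': 276.1367, 'cy': 204.3757, 'D': [0.0006, 0.0, 0.0, 0.0, 0.0], 'view': [[-0.8796, -0.4756, -0.0102, 0.5478], [-0.2276, 0.4394, -0.869, 0.1954], [0.4178, -0.762, -0.4947, 1.1957], [0.0, 0.0, 0.0, 1.0]]}
{'time_s': 0.1, 'joint_pos': array([-1.29950121e+00,  5.28385435e-01,  1.43374412e+00,  1.85903455e-05,
        1.18139974e+00, -1.78477086e-01]), 'joint_vel': array([-1.69452551e-04, -1.98259424e-03, -3.27254216e-03, -8.11570426e-04,
       -3.65572369e-04,  9.51277716e-05]), 'joint_torque': array([-5.95002057e-04, -4.40986705e+01, -1.77151233e+01,  6.34404039e-02,
        5.33677242e-02, -3.58709065e-05]), 'tool_pos': array([ 0.27160709, -0.56223774,  0.24667148]), 'ee_rot': array([-3.06060167e+00, -7.00118100e-01,  1.14082620e-04]), 'force': array([-0.77686653, -0.00393727,  0.3014136 ]), 'moment': array([0.02549055, 0.02963037, 0.01387572]), 'grip_force': 0.0, 'grip_width': 0.08692638054630707}
```

View pics/top0.png

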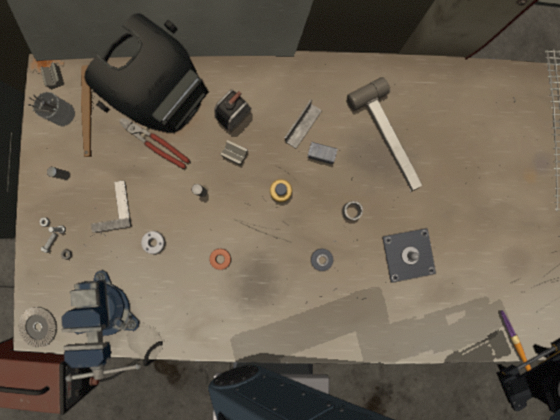

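View pics/side0.png

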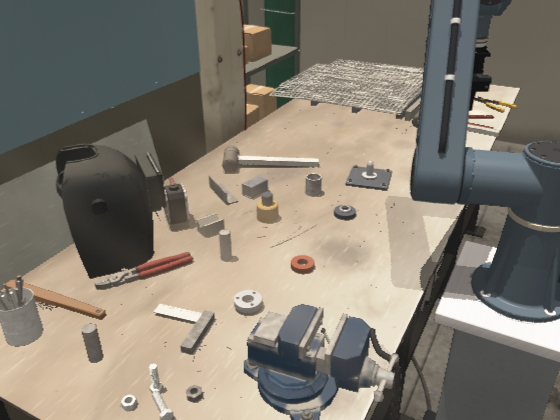

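The top view shows the copper ring at (220,259), lower disc (321,259), pipe (353,211), weight (281,190), three-hole disc (153,242) and fixture (410,255). The bar is at (198,190), the V-block at (234,152) and the square tube at (322,153). The side view shows the same parts in the same layout. Next I'll fit the known circles in both cameras.

```bash
cat > h.py <<'E'
from cell import bot,eyes,job
import cv2,numpy as np
from scipy.optimize import minimize
from scipy.ndimage import map_coordinates
def proj(s,P):
    V=s["view"];K=np.array([[s["fx"],0,s["cx"]],[0,s["fy"],s["cy"]],[0,0,1]])
    return cv2.projectPoints(np.asarray(P,float).reshape(-1,1,3),cv2.Rodrigues(V[:3,:3])[0],V[:3,3],K,np.array(s["D"],float))[0][:,0]
def ray(s,uv,z):
    V=s["view"];K=np.array([[s["fx"],0,s["cx"]],[0,s["fy"],s["cy"]],[0,0,1]])
    d=np.r_[cv2.undistortPoints(np.array([[uv]],float),K,np.array(s["D"],float))[0,0],1]
    R=V[:3,:3];c=-R.T@V[:3,3];d=R.T@d;return (c+d*(z-c[2])/d[2])[:2]
T=np.linspace(0,2*np.pi,90,endpoint=False)
def circ(x,y,z,r): return np.c_[x+r*np.cos(T),y+r*np.sin(T),0*T+z]
def fit(s,circs,xy,span=.012):
    """max mean |radial intensity step| (all channels) over circles (z,r); grid then refine"""
    im=cv2.GaussianBlur(s["img"],(0,0),.6).astype(float)
    def smp(p): return np.stack([map_coordinates(im[:,:,c],[p[:,1],p[:,0]],order=1) for c in range(3)],1)
    def sc(q):
        t=0
        for z,r in circs:
            d=.0025
            D=smp(proj(s,circ(*q,z,r+d)))-smp(proj(s,circ(*q,z,r-d)))
            t-=np.linalg.norm(np.abs(D).mean(0))*.3+np.linalg.norm(D.mean(0))
        return t
    g=np.arange(-span,span+1e-9,.0015)
    b=min(((sc((xy[0]+a,xy[1]+c)),xy[0]+a,xy[1]+c) for a in g for c in g))
    r=minimize(sc,b[1:],method="Nelder-Mead",options=dict(initial_simplex=np.array(b[1:])+[[0,0],[.001,0],[0,.001]],xatol=1e-5))
    return r.x,-r.fun
E
cat > loc.py <<'E'
from h import *
parts=dict(mandrel=((410,255),.016,[(.016,.024)]),chill=((220,259),.016,[(.016,.029),(.016,.01275)]),lower=((321,259),.015,[(.015,.031)]),
 upper=((153,242),.023,[(.023,.031),(.023,.01275)]),tube=((353,211),.055,[(.055,.024),(.055,.0185)]),weight=((281,190),.05,[(.046,.03),(.076,.016)]))
S={n:eyes.snapshot(n) for n in("top","side")}
rows=[]
for k,(uv,z,c) in parts.items():
    x0=ray(S["top"],uv,z); o=[]
    til=[]
    for n in S:
        p,v=fit(S[n],c,x0); o+=[*np.round(p*1000,1),round(v)]
        ctr=proj(S[n],[[*p,z]])[0].round().astype(int); h=20 if n=="top" else 24; h=h+6*(k=="mandrel")
        im=S[n]["img"][ctr[1]-h:ctr[1]+h,ctr[0]-h:ctr[0]+h,::-1]; f=132/(2*h)
        im2=cv2.resize(im,(132,132),interpolation=cv2.INTER_CUBIC); im3=im2.copy()
        for zz,r in c:
            P=(proj(S[n],circ(*p,zz,r))-ctr+h+.5)*f
            cv2.polylines(im3,[P.round().astype(int)],True,(0,255,0),1)
        til+=[im2,im3]
    print(k,o); rows.append(np.vstack(til))
cv2.imwrite("pics/fit0.png",np.hstack(rows))
E
python3 loc.py
```

```text
mandrel [np.float64(491.8), np.float64(-377.3), 121, np.float64(490.6), np.float64(-376.9), 95]
chill [np.float64(473.7), np.float64(144.1), 87, np.float64(473.3), np.float64(145.0), 140]
lower [np.float64(476.8), np.float64(-132.8), 62, np.float64(466.8), np.float64(-112.2), 96]
upper [np.float64(514.5), np.float64(330.4), 229, np.float64(514.8), np.float64(330.6), 255]
tube [np.float64(611.1), np.float64(-211.5), 157, np.float64(610.6), np.float64(-212.8), 103]
weight [np.float64(660.6), np.float64(-18.4), 187, np.float64(645.8), np.float64(8.4), 96]
```

View pics/fit0.png

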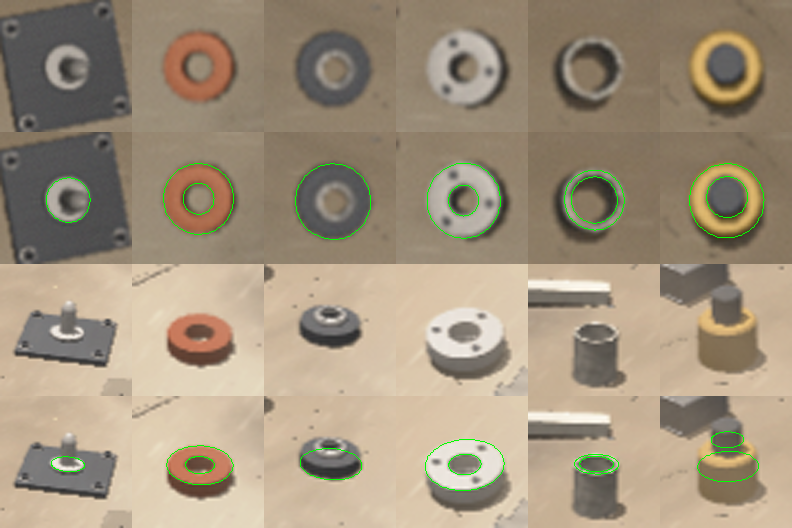

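All fits look right except the lower disc and weight in the side view, where I use the top fit. The fixture is at (491,-377) mm. I'll turn the tool to yaw 0 so that tool x, y, z map to world +x, -y, -z, then go to the copper ring.

```bash
python3 -m creep '0 0 0 0.15; 0 0 0 0.15; 0 0 0 0.15; 0.03 0 0 0; 0.04 0 0 0; 0.04 0 0 0; 0.04 -0.03 0 0; 0.03 -0.04 0 0; 0.02 -0.045 0 0; 0 -0.05 0 0' 0.087 && python3 -m creep '0 -0.05 0 0; 0 -0.05 0 0; 0 -0.05 0 0; 0 -0.05 0 0; 0 -0.05 0 0; 0 -0.05 0 0; 0 -0.05 0 0; 0 -0.05 0 0;0 -0.05 0 0;0 -0.05 0 0'; python3 -m creep '0 -0.03 0 0;0 -0.01 0 0;0 0 0 0;0 0 0 0'
```

```text
time_s: 1.2
tool_pos: [0.4743, -0.3966, 0.247]
ee_rot: [3.141, 0.002, 0.003]
force: [0.2, 0.2, 0.6]
grip_width: 0.0869
grip_force: 0.0
time_s: 2.2
tool_pos: [0.4716, 0.1041, 0.2477]
ee_rot: [3.142, -0.001, 0.001]
force: [1.3, 0.8, 0.0]
grip_width: 0.0869
grip_force: 0.0
time_s: 2.6
tool_pos: [0.4719, 0.1413, 0.2474]
ee_rot: [3.141, -0.001, -0.0]
force: [-0.7, -0.3, -0.1]
grip_width: 0.0868
grip_force: 0.0
```

```bash
python3 -m creep '0.0016 -0.0032 0.03 0; 0 0 0.045 0; 0 0 0.045 0;0 0 0.04 0;0 0 0.03 0;0 0 0.015 0;0 0 0.01 0;0 0 0.0045 0;0 0 0 0;0 0 0 0' && python3 -m creep '0 0 0 0;0 0 0 0;0 0 0 0;0 0 0 0;0 0 0 0;0 0 0 0;0 0 0 0;0 0 0 0' 0.045 30
```

```text
time_s: 3.6
tool_pos: [0.4742, 0.1451, 0.0288]
ee_rot: [-3.142, 0.001, -0.003]
force: [0.8, -0.3, 0.9]
grip_width: 0.0867
grip_force: 0.0
time_s: 4.4
tool_pos: [0.4736, 0.1454, 0.0282]
ee_rot: [-3.141, 0.0, -0.0]
force: [-0.7, 0.7, 4.7]
grip_width: 0.0575
grip_force: 30.0
```

```bash
python3 -m creep '0 0 -0.01 0;0 0 -0.025 0;0 0 -0.035 0;0 0.015 -0.02 0;0 0.03 -0.01 0;0 0.04 0 0;0.0176 0.04 0 0;0 0.04 0 0;0 0.04 0 0;0 0.04 0 0' && python3 -m creep '0 0.04 0 0;0 0.04 0 0;0 0.04 0 0;0 0.04 0 0;0 0.04 0 0;0 0.035 0 0;0 0.025 0 0;0 0.0125 0 0;0 0.005 0 0;0 0 0 0' && python3 -m creep '0 0 0 0;0 0 0 0;0 0 0 0' && python3 - <<'E'
from h import *
z=bot.observe()["tool_pos"][2]-.028
for n in("top","side"):
    s=eyes.snapshot(n); c=proj(s,[[.491,-.377,.06]])[0].astype(int)
    im=s["img"][c[1]-45:c[1]+45,c[0]-50:c[0]+50,::-1]; cv2.imwrite(f"pics/{n}1.png",cv2.resize(im,None,fx=4,fy=4,interpolation=2))
cv2.imwrite("pics/a1.png",np.hstack([cv2.imread("pics/top1.png"),cv2.imread("pics/side1.png")]))
E
```

```text
time_s: 5.4
tool_pos: [0.4904, -0.1011, 0.1281]
ee_rot: [-3.141, 0.0, 0.002]
force: [1.2, -0.4, -2.3]
grip_width: 0.0574
grip_force: 30.0
time_s: 6.4
tool_pos: [0.4906, -0.3764, 0.1278]
ee_rot: [-3.14, 0.001, 0.001]
force: [0.4, 1.0, -1.5]
grip_width: 0.0578
grip_force: 30.0
time_s: 6.7
tool_pos: [0.4911, -0.3759, 0.1281]
ee_rot: [-3.141, -0.002, 0.001]
force: [-0.1, 0.0, -2.7]
grip_width: 0.0577
grip_force: 30.0
```

View pics/a1.png

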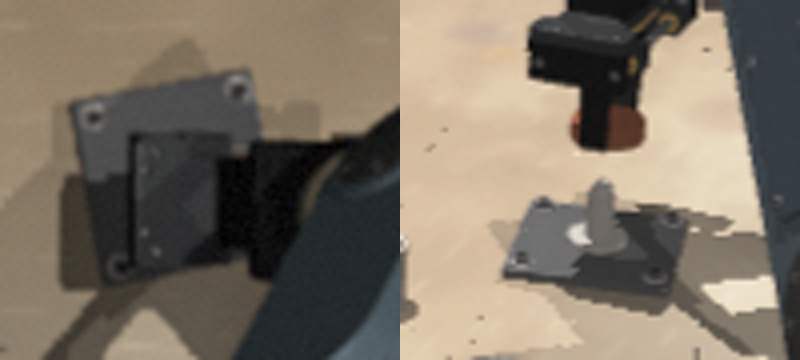

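The ring is held level above the post (side view: ring at (608,128), post tip at (600,183)). Lowering it in stages.

```bash
python3 -m creep '0 0.001 0.01 0;0 0 0.02 0;0 0 0.015 0;0 0 0.01 0;0 0 0.008 0;0 0 0.005 0;0 0 0 0' && python3 -m creep '0 0 0.004 0;0 0 0.004 0;0 0 0.003 0;0 0 0.001 0;0 0 0 0;0 0 0 0'
```

```text
time_s: 7.5
tool_pos: [0.4906, -0.3772, 0.0591]
ee_rot: [-3.139, 0.0, 0.002]
force: [1.3, 2.4, -3.0]
grip_width: 0.058
grip_force: 30.0
time_s: 8.1
tool_pos: [0.4911, -0.3774, 0.0479]
ee_rot: [-3.14, 0.001, 0.0]
force: [2.0, 4.7, -1.0]
grip_width: 0.0576
grip_force: 30.0
```

```bash
python3 -m creep '0 -0.0008 0.002 0;0 0 0.001 0;0 0 0.001 0;0 0 0 0;0 0 0 0'
```

```text
time_s: 8.6
tool_pos: [0.4911, -0.3773, 0.0443]
ee_rot: [3.141, -0.0, 0.0]
force: [0.7, 4.6, 1.1]
grip_width: 0.0575
grip_force: 30.0
```

```bash
python3 -m creep '0 -0.001 0.0005 0;0 0 0.0005 0;0 0 0 0;0 0 0 0'
```

```text
time_s: 9.0
tool_pos: [0.4911, -0.3773, 0.0442]
ee_rot: [3.14, -0.0, 0.001]
force: [-0.8, 3.0, 6.4]
grip_width: 0.0577
grip_force: 30.0
```

```bash
python3 -m creep '0 0 0 0;0 0 0 0;0 0 0 0;0 0 -0.01 0;0 0 -0.03 0;0 0 -0.04 0;0 -0.02 -0.01 0;0 -0.04 0 0;0 -0.05 0 0;-0.0143 -0.05 0 0' 0.087 && python3 -m creep '0 -0.045 0 0;0 -0.03 0 0;0 -0.01 0 0;0 0 0.02 0;0 0 0 0'; python3 - <<'E'
from h import *
S={n:eyes.snapshot(n) for n in("top","side")}
for n in S: print(n,fit(S[n],[(.032,.029)],(.491,-.377),.006),fit(S[n],[(.032,.029),(.032,.01275)],(.491,-.377),.006))
print(fit(S["side"],[(.023,.0145),(.023,.01275)],(.4768,-.1328),.005), bot.observe()["tool_pos"])
s=S["side"]; c=proj(s,[[.491,-.377,.06]])[0].astype(int)
cv2.imwrite("pics/a2.png",cv2.resize(s["img"][c[1]-40:c[1]+40,c[0]-50:c[0]+50,::-1],None,fx=5,fy=5,interpolation=2))
E
```

```text
time_s: 10.0
tool_pos: [0.478, -0.2168, 0.1335]
ee_rot: [3.14, -0.001, 0.004]
force: [0.9, 0.1, -0.4]
grip_width: 0.087
grip_force: 0.0
time_s: 10.5
tool_pos: [0.4765, -0.1327, 0.1119]
ee_rot: [-3.141, -0.001, 0.004]
force: [-0.4, -0.8, -0.8]
grip_width: 0.0871
grip_force: 0.0
top (array([ 0.49197997, -0.37847058]), np.float64(77.99685471881475)) (array([ 0.49168461, -0.37868392]), np.float64(134.2495812437822))
side (array([ 0.49037748, -0.37793747]), np.float64(42.4705609164684)) (array([ 0.4902863, -0.3779845]), np.float64(91.43569288850108))
(array([ 0.47283109, -0.13636572]), np.float64(87.58286586619161)) [ 0.47735437 -0.13376785  0.11297701]
```

View pics/a2.png

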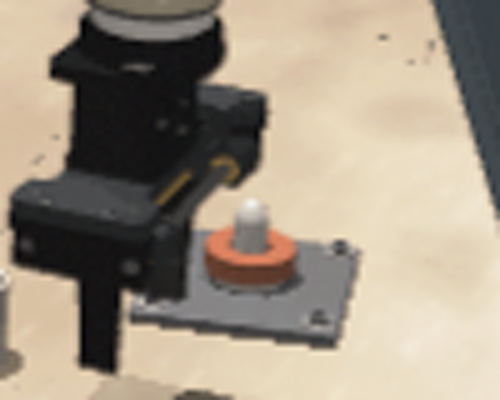

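The ring sits flat on the seat around the post (image (250,258)). Now the lower disc.

```bash
python3 -m creep '0 0 0.025 0;0 0 0.03 0;0 0 0.018 0;0 0 0.008 0;0 0 0.003 0;0 0 0 0;0 0 0 0' && python3 -m creep '0 0 0 0;0 0 0 0;0 0 0 0;0 0 0 0;0 0 0 0;0 0 0 0;0 0 0 0' 0.05 30 && python3 -m creep '0 0 -0.01 0;0 0 -0.025 0;0 0 -0.035 0;0 0.01 -0.025 0;0.0145 0.03 -0.02 0;0 0.04 0 0;0 0.045 0 0;0 0.045 0 0;0 0.035 0 0;0 0.02 0 0' && python3 -m creep '0 0.01 0 0;0 0.005 0 0;0 0 0 0;0 0 0 0'
```

```text
time_s: 11.3
tool_pos: [0.4779, -0.1337, 0.0299]
ee_rot: [3.141, -0.001, 0.002]
force: [-0.2, -0.2, 0.1]
grip_width: 0.0869
grip_force: 0.0
time_s: 12.0
tool_pos: [0.4774, -0.1333, 0.0293]
ee_rot: [3.142, -0.0, 0.0]
force: [-0.7, 1.6, 3.5]
grip_width: 0.0616
grip_force: 30.0
time_s: 13.0
tool_pos: [0.4913, -0.3616, 0.1441]
ee_rot: [3.14, -0.004, 0.001]
force: [0.1, -0.5, -2.2]
grip_width: 0.0615
grip_force: 30.0
time_s: 13.4
tool_pos: [0.4915, -0.3716, 0.1438]
ee_rot: [-3.14, -0.001, 0.002]
force: [-1.0, -0.2, -2.6]
grip_width: 0.0615
grip_force: 30.0
```

```bash
python3 -m creep '0 0.0045 0.01 0;0 0 0.02 0;0 0 0.015 0;0 0 0.01 0;0 0 0.008 0;0 0 0.005 0;0 0 0.003 0;0 0 0 0' && python3 -m creep '0 0 0.004 0;0 0 0.003 0;0 0 0.002 0;0 0 0 0;0 0 0 0'
```

```text
time_s: 14.2
tool_pos: [0.4917, -0.3773, 0.0728]
ee_rot: [-3.141, 0.001, 0.0]
force: [1.1, 1.3, -3.0]
grip_width: 0.0617
grip_force: 30.0
time_s: 14.7
tool_pos: [0.4918, -0.3773, 0.0638]
ee_rot: [-3.141, 0.001, -0.0]
force: [1.9, 2.2, -3.1]
grip_width: 0.0614
grip_force: 30.0
```

```bash
python3 -m creep '0 -0.0008 0.001 0;0 0 0.001 0;0 0 0.0005 0;0 0 0 0;0 0 0 0'; python3 -m creep '0 -0.0005 0.0006 0;0 0 0.0004 0;0 0 0 0;0 0 0 0'
```

```text
time_s: 15.2
tool_pos: [0.4919, -0.3772, 0.0617]
ee_rot: [3.141, -0.0, 0.001]
force: [0.6, 2.7, -1.0]
grip_width: 0.0613
grip_force: 30.0
time_s: 15.6
tool_pos: [0.4919, -0.3771, 0.0613]
ee_rot: [3.14, -0.0, 0.001]
force: [-0.7, 1.6, 5.2]
grip_width: 0.0612
grip_force: 30.0
```

```bash
python3 -m creep '0 0 0 0;0 0 0 0;0 0 0 0;0 0 -0.01 0;0 0 -0.03 0;0 0 -0.035 0;0.01 -0.015 -0.01 0;0.025 -0.035 0 0;0.03 -0.04 0 0;0.03 -0.04 0 0' 0.087 && python3 -m creep '0.018 -0.025 0 0;0.006 -0.01 0 0;0 0 0 0;0 0 0 0'; python3 - <<'E'
from h import *
S={n:eyes.snapshot(n) for n in("top","side")}
for n in S: print(n,fit(S[n],[(.047,.031)],(.491,-.377),.006),fit(S[n],[(.055,.0155),(.055,.01275)],(.491,-.377),.006))
s=S["side"]; c=proj(s,[[.491,-.377,.06]])[0].astype(int)
cv2.imwrite("pics/a3.png",cv2.resize(s["img"][c[1]-40:c[1]+40,c[0]-60:c[0]+40,::-1],None,fx=5,fy=5,interpolation=2))
E
```

```text
time_s: 16.6
tool_pos: [0.5875, -0.2446, 0.1457]
ee_rot: [-3.141, 0.002, -0.0]
force: [0.7, -0.1, 0.2]
grip_width: 0.0869
grip_force: 0.0
time_s: 17.0
tool_pos: [0.6101, -0.212, 0.1453]
ee_rot: [3.141, -0.0, -0.002]
force: [-0.5, 0.3, -0.4]
grip_width: 0.087
grip_force: 0.0
top (array([ 0.47353246, -0.36933878]), np.float64(10.319581396272712)) (array([ 0.50029984, -0.36462214]), np.float64(68.82634969327766))
side (array([ 0.48638476, -0.36736666]), np.float64(37.19914953565342)) (array([ 0.48884164, -0.37021421]), np.float64(104.25741635774281))
```

View pics/a3.png

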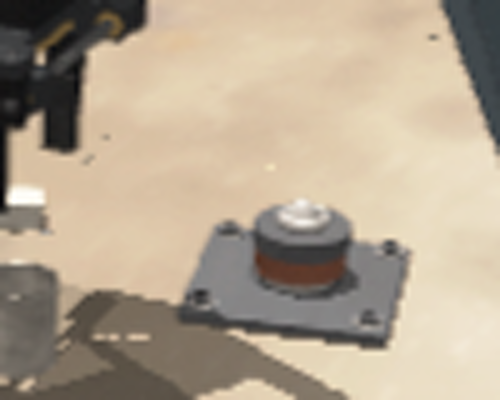

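The disc sits flat on the ring with its bright step up and the post nose through it (300,215). Now the pipe.

```bash
python3 -m creep '0.0008 0 0.02 0;0 0 0.035 0;0 0 0.025 0;0 0 0.015 0;0 0 0.007 0;0 0 0.002 0;0 0 0 0' && python3 -m creep '0 0 0 0;0 0 0 0;0 0 0 0;0 0 0 0;0 0 0 0;0 0 0 0;0 0 0 0;0 0 0 0' 0.037 30 && python3 -m creep '0 0 -0.01 0;0 0 -0.025 0;0 0 -0.035 0;0 0 -0.025 0;-0.01 0.015 -0.005 0;-0.02 0.028 0 0;-0.028 0.04 0 0;-0.028 0.04 0 0;-0.02 0.025 0 0;-0.01 0.012 0 0' && python3 -m creep '-0.003 0.004 0 0;0 0 0 0;0 0 0 0'
```

```text
time_s: 17.8
tool_pos: [0.612, -0.2122, 0.0422]
ee_rot: [3.141, -0.001, 0.002]
force: [-0.5, -0.4, 0.5]
grip_width: 0.087
grip_force: 0.0
time_s: 18.6
tool_pos: [0.6116, -0.2113, 0.0416]
ee_rot: [-3.141, 0.0, 0.0]
force: [-0.3, 0.7, 1.7]
grip_width: 0.0474
grip_force: 30.1
time_s: 19.6
tool_pos: [0.4922, -0.3743, 0.1405]
ee_rot: [-3.141, 0.006, 0.004]
force: [0.4, -0.1, -2.8]
grip_width: 0.0474
grip_force: 30.1
time_s: 19.9
tool_pos: [0.4931, -0.3742, 0.1412]
ee_rot: [-3.14, -0.002, 0.0]
force: [0.1, 0.0, -2.7]
grip_width: 0.0473
grip_force: 30.1
```

```bash
python3 -m creep '-0.0014 0.0025 0.01 0;0 0 0.015 0;0 0 0.01 0;0 0 0.006 0;0 0 0.003 0;0 0 0.003 0;0 0 0 0;0 0 0 0' && python3 -m creep '0 0 0.002 0;0 0 0.001 0;0 0 0.001 0;0 0 0 0;0 0 0 0'; python3 - <<'E'
from h import *
s=eyes.snapshot("side"); c=proj(s,[[.491,-.377,.08]])[0].astype(int)
cv2.imwrite("pics/a4.png",cv2.resize(s["img"][c[1]-40:c[1]+40,c[0]-50:c[0]+50,::-1],None,fx=5,fy=5,interpolation=2))
E
```

```text
time_s: 20.7
tool_pos: [0.4913, -0.3782, 0.0949]
ee_rot: [3.141, -0.0, 0.001]
force: [0.3, 0.0, -3.1]
grip_width: 0.0473
grip_force: 30.1
time_s: 21.2
tool_pos: [0.4911, -0.3779, 0.0905]
ee_rot: [-3.142, 0.0, 0.0]
force: [0.5, -0.0, -2.4]
grip_width: 0.0471
grip_force: 30.1
```

View pics/a4.png

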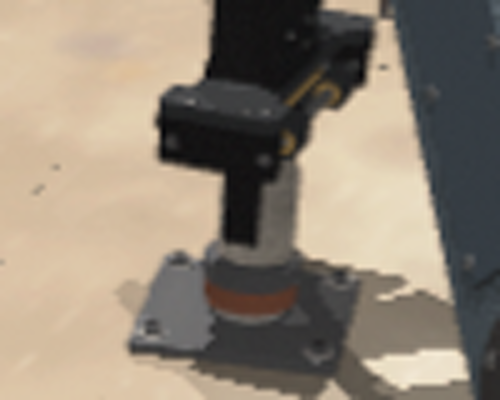

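The pipe is over the step with about 2 mm to go and no contact force.

```bash
python3 -m creep '0 -0.001 0.001 0;0 0 0.0006 0;0 0 0.0004 0;0 0 0 0;0 0 0 0'; python3 -m creep '0 0 0.0005 0;0 0 0.0003 0;0 0 0 0;0 0 0 0'
```

```text
time_s: 21.75
tool_pos: [0.4911, -0.3768, 0.0887]
ee_rot: [-3.141, 0.0, 0.0]
force: [-0.1, 0.0, -0.3]
grip_width: 0.0472
grip_force: 30.1
time_s: 22.15
tool_pos: [0.4912, -0.3768, 0.0886]
ee_rot: [-3.142, 0.0, -0.0]
force: [0.0, 1.4, 4.8]
grip_width: 0.0471
grip_force: 30.1
```

```bash
python3 -m creep '0 0 0 0;0 0 0 0;0 0 0 0;0 0 -0.01 0;0 0 -0.03 0;0 0 -0.04 0;0 -0.02 -0.02 0;0.01 -0.035 0 0;0.0134 -0.045 0 0;0 -0.05 0 0' 0.087 && python3 -m creep '0 -0.05 0 0;0 -0.05 0 0;0 -0.05 0 0;0 -0.05 0 0;0 -0.05 0 0;0 -0.05 0 0;0 -0.05 0 0;0 -0.05 0 0;0 -0.05 0 0;0 -0.05 0 0' && python3 -m creep '0 -0.035 0 0;0 -0.015 0 0;0 -0.0073 0 0;0 0 0 0;0 0 0 0'; python3 - <<'E'
from h import *
S={n:eyes.snapshot(n) for n in("top","side")}; I=[]
for n in S:
    s=S[n]; print(n,fit(s,[(.102,.024),(.102,.0185)],(.491,-.377),.008))
    for P in([.491,-.377,.07],[.5146,.3305,.08]):
        c=proj(s,[P])[0].astype(int)
        I.append(cv2.resize(s["img"][c[1]-40:c[1]+40,c[0]-50:c[0]+50,::-1],(400,300),interpolation=2))
print(fit(S["side"],[(.023,.031)],(.5146,.3305),.005))
cv2.imwrite("pics/a5.png",np.vstack([np.hstack(I[:2]),np.hstack(I[2:])]))
E
```

```text
time_s: 23.15
tool_pos: [0.5166, -0.2271, 0.1891]
ee_rot: [3.139, -0.003, 0.007]
force: [0.7, -0.1, -1.3]
grip_width: 0.0867
grip_force: 0.0
time_s: 24.15
tool_pos: [0.5147, 0.2752, 0.1886]
ee_rot: [-3.141, -0.0, -0.002]
force: [0.6, 0.3, -0.2]
grip_width: 0.0873
grip_force: 0.0
time_s: 24.65
tool_pos: [0.5148, 0.3288, 0.1877]
ee_rot: [3.141, -0.002, -0.001]
force: [0.4, 0.4, -0.7]
grip_width: 0.087
grip_force: 0.0
top (array([ 0.4907605 , -0.37854191]), np.float64(166.96557323852315))
side (array([ 0.49009815, -0.38039791]), np.float64(106.52043304249203))
(array([0.51415415, 0.33042136]), np.float64(46.737216083200494))
```

View pics/a5.png

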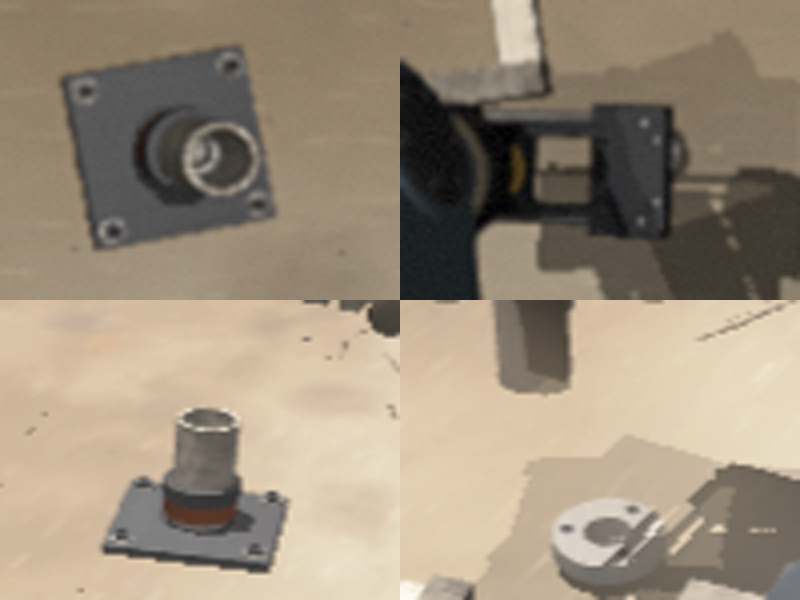

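The pipe stands upright over the step, centred to about 1 mm (bottom left), and the three-hole disc is clear under the fingers.

```bash
python3 -m creep '-0.0003 -0.0015 0.025 0;0 0 0.04 0;0 0 0.04 0;0 0 0.025 0;0 0 0.015 0;0 0 0.008 0;0 0 0.004 0;0 0 0 0;0 0 0 0' && python3 -m creep '0 0 0 0;0 0 0 0;0 0 0 0;0 0 0 0;0 0 0 0;0 0 0 0;0 0 0 0' 0.05 30 && python3 -m creep '0 0 -0.01 0;0 0 -0.03 0;0 0 -0.04 0;0 0 -0.04 0;0 0.015 -0.03 0;0 0.03 -0.01 0;-0.01 0.04 0 0;-0.01 0.04 0 0;-0.003 0.045 0 0;0 0.045 0 0' && python3 -m creep '0 0.045 0 0;0 0.045 0 0;0 0.045 0 0;0 0.045 0 0;0 0.045 0 0;0 0.045 0 0;0 0.045 0 0;0 0.045 0 0;0 0.045 0 0;0 0.03 0 0' && python3 -m creep '0 0.02 0 0;0 0.01 0 0;0 0.006 0 0;0 0 0 0;0 0 0 0;0 0 0 0'
```

```text
time_s: 25.65
tool_pos: [0.5153, 0.3321, 0.032]
ee_rot: [-3.141, 0.0, -0.003]
force: [0.3, 0.9, 0.2]
grip_width: 0.0872
grip_force: 0.0
time_s: 26.35
tool_pos: [0.5145, 0.3319, 0.031]
ee_rot: [-3.141, 0.0, -0.0]
force: [-0.9, 0.5, 2.3]
grip_width: 0.061
grip_force: 30.0
time_s: 27.35
tool_pos: [0.4897, 0.1155, 0.1909]
ee_rot: [3.141, 0.002, -0.002]
force: [1.4, -0.2, -2.7]
grip_width: 0.061
grip_force: 30.0
time_s: 28.35
tool_pos: [0.4908, -0.3216, 0.1909]
ee_rot: [3.14, -0.004, 0.001]
force: [-0.4, 0.2, -3.1]
grip_width: 0.061
grip_force: 30.0
time_s: 28.95
tool_pos: [0.4913, -0.3526, 0.1907]
ee_rot: [-3.141, -0.002, 0.001]
force: [0.2, 0.5, -1.8]
grip_width: 0.0605
grip_force: 30.0
```

```bash
python3 -m creep '0 0.012 0 0;0 0.009 0 0;0 0.0035 0.01 0;0 0 0.018 0;0 0 0.014 0;0 0 0.008 0;0 0 0.003 0;0 0 0 0;0 0 0 0'; python3 - <<'E'
from h import *
print(bot.observe()["tool_pos"]); I=[]
for n in ("top","side"):
    s=eyes.snapshot(n)
    c=proj(s,[[.491,-.377,.09]])[0].astype(int)
    I.append(cv2.resize(s["img"][c[1]-30:c[1]+30,c[0]-30:c[0]+30,::-1],(400,400),interpolation=2))
cv2.imwrite("pics/a6.png",np.hstack(I))
E
```

```text
time_s: 29.85
tool_pos: [0.4916, -0.379, 0.1382]
ee_rot: [3.141, -0.0, 0.001]
force: [-0.6, 0.0, -2.7]
grip_width: 0.0607
grip_force: 30.0
[ 0.4916272  -0.37896454  0.1382074 ]
```

View pics/a6.png

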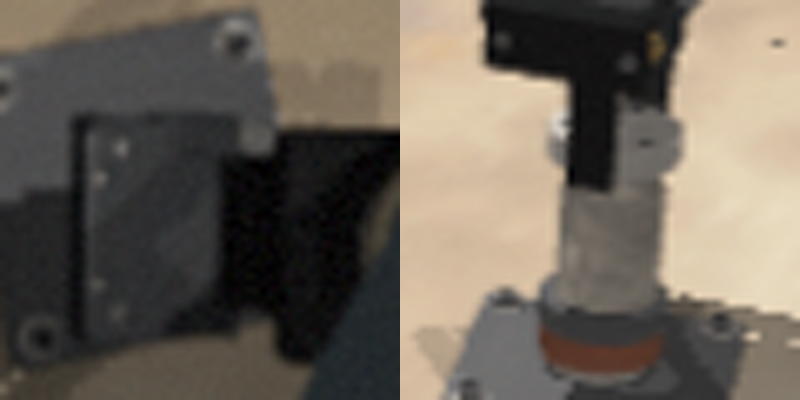

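The side view suggests the disc has pitched in the grip: its holed face is turned to the camera, with holes at (562,130) and (645,143). I'll back off and look more closely.

```bash
python3 -m creep '0 0 -0.01 0;0 0 -0.025 0;0 -0.01 -0.02 0;0 -0.03 0 0;0 -0.04 0 0;0 -0.04 0 0;0 -0.03 0 0;0 -0.015 0 0;0 -0.005 0 0;0 0 0 0' ; python3 - <<'E'
from h import *
p=bot.observe()["tool_pos"]; I=[]
s=eyes.snapshot("side")
for r,P in((30,p-[0,0,.02]),(30,[.491,-.377,.07])):
    c=proj(s,[P])[0].astype(int)
    I.append(cv2.resize(s["img"][c[1]-r:c[1]+r,c[0]-r:c[0]+r,::-1],(400,400),interpolation=2))
cv2.imwrite("pics/a7.png",np.hstack(I))
E
```

```text
time_s: 30.95
tool_pos: [0.492, -0.2092, 0.1935]
ee_rot: [3.14, 0.001, 0.002]
force: [-0.5, -1.0, -2.4]
grip_width: 0.0606
grip_force: 30.0
```

View pics/a7.png

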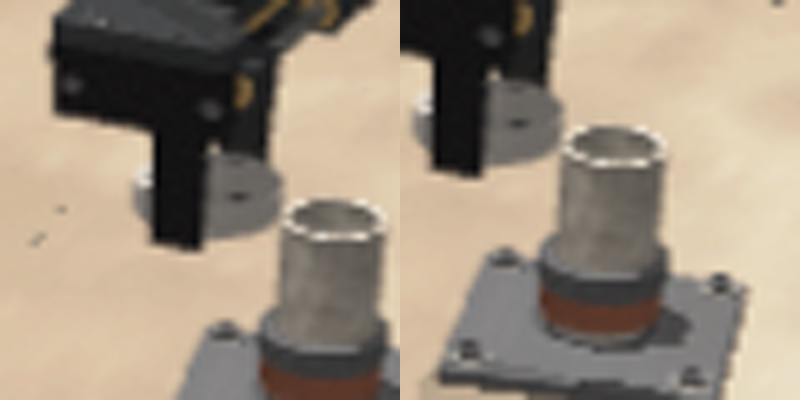

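```bash
python3 - <<'E'
from h import *
from scipy.spatial.transform import Rotation as R
p=bot.observe()["tool_pos"]; I=[]
s=eyes.snapshot("side"); c=proj(s,[p-[0,0,.02]])[0].astype(int); r=18; f=266/(2*r)
for a in (None,0,10,20,30,-15):
    im=cv2.resize(s["img"][c[1]-r:c[1]+r,c[0]-r:c[0]+r,::-1],(266,266),interpolation=2)
    if a is not None:
        for zz,rr,col in((.0075,.031,(0,255,0)),(-.0075,.031,(0,0,255)),(.0075,.01275,(255,255,0))):
            Q=circ(0,0,zz,rr)@R.from_euler('y',-a,degrees=True).as_matrix().T+p+[0,0,-.0155]
            cv2.polylines(im,[((proj(s,Q)-c+r+.5)*f).round().astype(int)],True,col,1)
        cv2.putText(im,str(a),(5,20),0,.6,(0,0,0),1)
    I.append(im)
cv2.imwrite("pics/a8.png",np.vstack([np.hstack(I[:3]),np.hstack(I[3:])]))
E
```

```text
(no output)
```

View pics/a8.png

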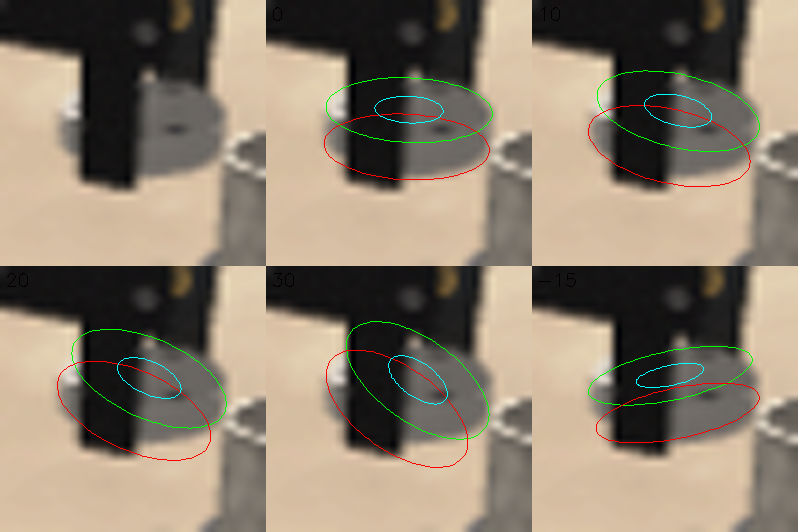

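The 0° overlay matches the outline exactly, so the disc is level; what I took for tilt was flat shading. Going back over the pipe.

```bash
python3 -m creep '0 0.005 0 0;0 0.02 0 0;0 0.035 0 0;0 0.04 0 0;0 0.035 0 0;0 0.02 0 0;0 0.009 0 0;0 0.003 0 0;0 0 0 0;0 0 0 0'; python3 -m creep '0 0 0.015 0;0 0 0.02 0;0 0 0.012 0;0 0 0.006 0;0 0 0.003 0;0 0 0 0;0 0 0 0;0 0 0 0'
```

```text
time_s: 32.05
tool_pos: [0.491, -0.3743, 0.1925]
ee_rot: [-3.14, -0.001, 0.001]
force: [-0.2, 0.1, -2.6]
grip_width: 0.0611
grip_force: 30.0
time_s: 32.85
tool_pos: [0.4916, -0.3761, 0.1376]
ee_rot: [3.14, -0.0, 0.002]
force: [0.1, 0.2, -2.0]
grip_width: 0.0604
grip_force: 30.0
```

```bash
python3 -m creep '0 0.001 0.002 0;0 0 0.003 0;0 0 0.002 0;0 0 0.001 0;0 0 0 0;0 0 0 0'; python3 -m creep '0 0 0.0015 0;0 0 0.001 0;0 0 0.0005 0;0 0 0 0;0 0 0 0'
```

```text
time_s: 33.45
tool_pos: [0.4913, -0.3767, 0.1287]
ee_rot: [-3.142, 0.0, 0.0]
force: [-0.3, 0.1, -3.0]
grip_width: 0.0611
grip_force: 30.0
time_s: 33.95
tool_pos: [0.4913, -0.3767, 0.1257]
ee_rot: [-3.142, 0.0, -0.0]
force: [0.2, -0.4, -2.2]
grip_width: 0.0606
grip_force: 30.0
```

```bash
python3 -m creep '0 0 0.0005 0;0 0 0.0005 0;0 0 0 0;0 0 0 0'; python3 -m creep '0 0 0.0005 0;0 0 0 0;0 0 0 0'
```

```text
time_s: 34.35
tool_pos: [0.4913, -0.3768, 0.1249]
ee_rot: [3.141, -0.0, 0.0]
force: [0.2, -0.1, -0.8]
grip_width: 0.0607
grip_force: 30.0
time_s: 34.65
tool_pos: [0.4914, -0.3768, 0.1248]
ee_rot: [3.141, -0.0, 0.001]
force: [-0.9, 0.7, 2.7]
grip_width: 0.0611
grip_force: 30.0
```

```bash
python3 -m creep '0 0 0 0;0 0 0 0;0 0 0 0;0 0 -0.01 0;0 0 -0.03 0;0 0 -0.035 0;0.009 -0.02 -0.02 0;0.015 -0.035 0 0;0.02 -0.043 0 0;0.02 -0.043 0 0' 0.087 && python3 -m creep '0.02 -0.043 0 0;0.02 -0.043 0 0;0.02 -0.043 0 0;0.02 -0.04 0 0;0.015 -0.03 0 0;0.01 -0.015 0 0;0 -0.0038 0 0;0 0 0 0;0 0 0 0'; python3 - <<'E'
from h import *
print(bot.observe()["tool_pos"]); I=[]
for n in ("top","side"):
    s=eyes.snapshot(n); print(n,fit(s,[(.117,.031),(.117,.01275)],(.491,-.377),.009)[0])
    for P in([.491,-.377,.07],[.6606,-.018,.08]):
        c=proj(s,[P])[0].astype(int)
        I.append(cv2.resize(s["img"][c[1]-36:c[1]+36,c[0]-48:c[0]+48,::-1],(400,300),interpolation=2))
cv2.imwrite("pics/a9.png",np.vstack([np.hstack(I[:2]),np.hstack(I[2:])]))
E
```

```text
time_s: 35.65
tool_pos: [0.5558, -0.2349, 0.2204]
ee_rot: [3.141, -0.003, 0.002]
force: [1.1, 0.3, -0.9]
grip_width: 0.0871
grip_force: 0.0
time_s: 36.55
tool_pos: [0.6596, -0.0196, 0.2192]
ee_rot: [3.141, -0.003, -0.001]
force: [0.4, -0.4, -0.6]
grip_width: 0.0868
grip_force: 0.0
[ 0.65962221 -0.0195938   0.21920533]
top [ 0.4926249  -0.37798747]
side [ 0.49122412 -0.37639532]
```

View pics/a9.png

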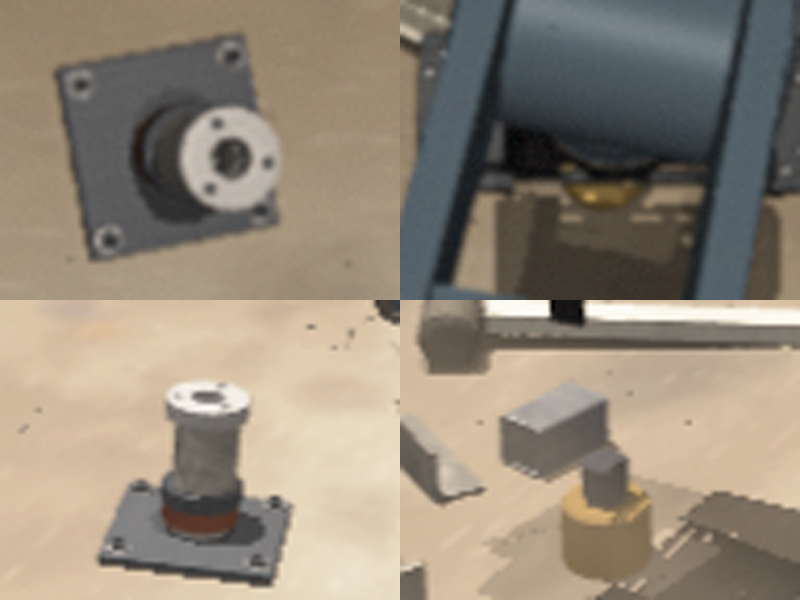

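The stack so far is upright: the three-hole disc sits on the pipe, centred within 1.5 mm. The weight is under the gripper.

```bash
python3 -m creep '0.0007 -0.0016 0.02 0;0 0 0.04 0;0 0 0.035 0;0 0 0.025 0;0 0 0.015 0;0 0 0.007 0;0 0 0.002 0;0 0 0 0;0 0 0 0' && python3 -m creep '0 0 0 0;0 0 0 0;0 0 0 0;0 0 0 0;0 0 0 0;0 0 0 0;0 0 0 0;0 0 0 0;0 0 0 0;0 0 0 0' 0.022 50 && python3 -m creep '0 0 -0.01 0;0 0 -0.02 0;0 0 -0.03 0;0 0 -0.035 0;0 0 -0.03 0;0 0 -0.02 0;0 0 -0.005 0;0 0 0 0;0 0 0 0'
```

```text
time_s: 37.55
tool_pos: [0.662, -0.0165, 0.0768]
ee_rot: [3.141, -0.0, 0.004]
force: [0.5, 0.0, 0.1]
grip_width: 0.0873
grip_force: 0.0
time_s: 38.55
tool_pos: [0.661, -0.0167, 0.0752]
ee_rot: [3.141, -0.0, -0.0]
force: [0.0, -1.7, -0.8]
grip_width: 0.0309
grip_force: 50.0
time_s: 39.45
tool_pos: [0.6592, -0.0158, 0.2229]
ee_rot: [-3.14, 0.0, 0.008]
force: [-0.5, -0.8, -8.4]
grip_width: 0.0309
grip_force: 50.0
```

```bash
python3 -m creep '-0.004 0.009 0 0;-0.009 0.019 0 0;-0.014 0.03 0 0;-0.016 0.034 0 0;-0.016 0.034 0 0;-0.016 0.034 0 0;-0.016 0.034 0 0;-0.016 0.034 0 0;-0.016 0.034 0 0;-0.016 0.034 0 0' && python3 -m creep '-0.013 0.029 0 0;-0.009 0.018 0 0;-0.006 0.01 0 0;-0.002 0.004 0 0;0 0.0015 0 0;0 0 0 0;0 0 0 0;0 0 0 0'
```

```text
time_s: 40.45
tool_pos: [0.52, -0.3137, 0.2239]
ee_rot: [-3.14, 0.001, 0.004]
force: [0.9, 0.5, -8.4]
grip_width: 0.0309
grip_force: 50.0
time_s: 41.25
tool_pos: [0.4924, -0.3737, 0.2253]
ee_rot: [-3.141, -0.002, 0.0]
force: [-0.0, 0.3, -8.1]
grip_width: 0.0306
grip_force: 50.0
```

```bash
python3 -m creep '0 0.0015 0.005 0;0 0.001 0.01 0;0 0 0.008 0;0 0 0.004 0;0 0 0.002 0;0 0 0 0;0 0 0 0'; python3 - <<'E'
from h import *
s=eyes.snapshot("side"); c=proj(s,[[.491,-.377,.11]])[0].astype(int)
cv2.imwrite("pics/a10.png",cv2.resize(s["img"][c[1]-50:c[1]+50,c[0]-40:c[0]+40,::-1],None,fx=5,fy=5,interpolation=2))
E
```

```text
time_s: 41.95
tool_pos: [0.4921, -0.3775, 0.1964]
ee_rot: [3.141, -0.0, 0.001]
force: [-0.6, -0.1, -9.0]
grip_width: 0.0309
grip_force: 50.0
```

View pics/a10.png

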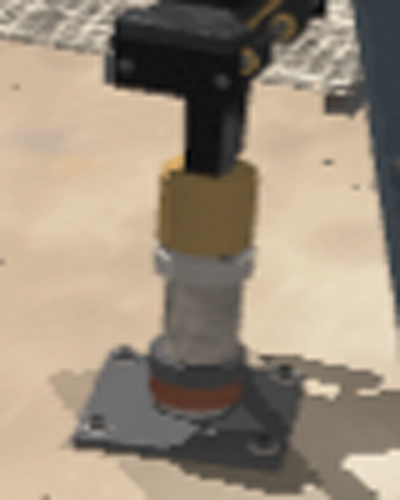

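The weight is upright and centred about 4 mm above the disc (its lower edge at (208,250)). Lowering it until the wrist takes up the load.

```bash
python3 -m creep '0 0 0.0015 0;0 0 0.001 0;0 0 0.001 0;0 0 0.0005 0;0 0 0 0;0 0 0 0'; python3 -m creep '0 0 0.0005 0;0 0 0.0003 0;0 0 0 0;0 0 0 0'
```

```text
time_s: 42.6
tool_pos: [0.4919, -0.3773, 0.1922]
ee_rot: [-3.142, 0.0, -0.0]
force: [-0.4, -0.1, -9.1]
grip_width: 0.0309
grip_force: 50.0
time_s: 43.0
tool_pos: [0.4921, -0.3774, 0.1919]
ee_rot: [3.141, -0.0, 0.001]
force: [-0.6, 0.7, -5.0]
grip_width: 0.0307
grip_force: 50.0
```

```bash
python3 -m creep '0 0 0.0005 0;0 0 0.0003 0;0 0 0 0;0 0 0 0' && python3 -m creep '0 0 0 0;0 0 0 0;0 0 0 0;0 0 0 0;0 0 -0.005 0;0 0 -0.02 0;0 0 -0.03 0;0 0 -0.03 0;0 -0.03 0 0;0 -0.04 0 0' 0.087 && python3 -m creep '0 -0.05 0 0;0 -0.05 0 0;0 -0.03 0 0;0 0 0 0;0 0 0 0;0 0 0 0'; python3 - <<'E'
from h import *
I=[]
for n in ("top","side"):
    s=eyes.snapshot(n); print(n,fit(s,[(.163,.03),(.193,.016)],(.491,-.377),.009)[0])
    c=proj(s,[[.491,-.377,.1]])[0].astype(int)
    I.append(cv2.resize(s["img"][c[1]-50:c[1]+50,c[0]-40:c[0]+40,::-1],(400,500),interpolation=2))
cv2.imwrite("pics/a11.png",np.hstack(I))
E
```

```text
time_s: 43.4
tool_pos: [0.4924, -0.3776, 0.1917]
ee_rot: [3.141, -0.0, 0.002]
force: [-1.1, 1.2, 1.8]
grip_width: 0.0305
grip_force: 50.0
time_s: 44.4
tool_pos: [0.4927, -0.309, 0.2774]
ee_rot: [3.138, -0.005, 0.006]
force: [-0.1, 0.6, -0.8]
grip_width: 0.0866
grip_force: 0.0
time_s: 45.0
tool_pos: [0.4925, -0.1785, 0.276]
ee_rot: [3.14, -0.001, 0.002]
force: [0.1, 0.3, 0.5]
grip_width: 0.087
grip_force: 0.0
top [ 0.49576176 -0.36980709]
side [ 0.47200863 -0.31461068]
```

View pics/a11.png

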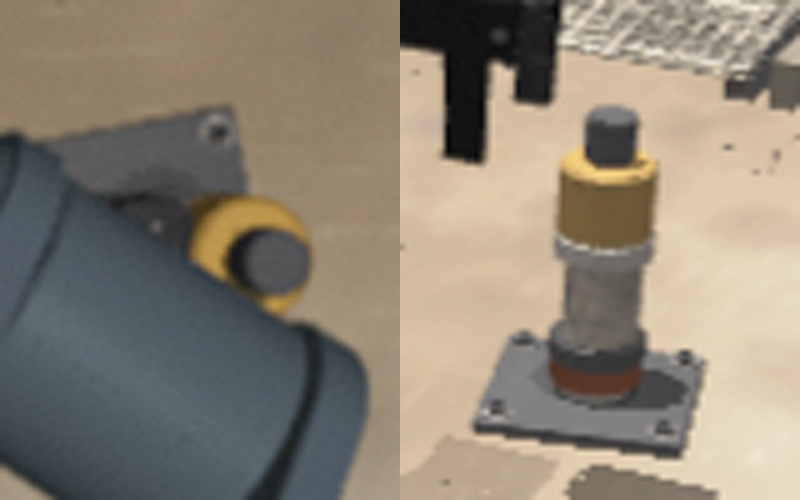

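The full stack stands upright and aligned, with the weight flat on top and the gripper clear. Handing in.

```bash
python3 -c "
from cell import job; print(job.close_job())"
```

```text
the job is handed in; nothing more can be done
None
```

The guide roller is built up on the fixture in the order you gave (ring, step-up disc, pipe, three-hole disc, weight) and handed in at about 45 s of the 115 s; the hand-in returned no verdict, but the last pictures show the stack upright and the gripper clear, with the round bar, V-block and square tube never handled.

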